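# Hold the filling chute over the preserving jar

## Task

Get the filling stand ready for me to pour: set the empty green glass jar upright and centred on the stand's small raised wooden-topped pedestal, without dropping it, and let it go. Then take the red knob and pull the spring-return chute out until its red pointer lines up with the yellow mark beside the jar, so that the outlet is over the jar's mouth, and finish while still holding the chute there. Leave the full jar, the bowl and the spoon where they are.

Things in the scene. Friction and masses are not known exactly. Their poses are not given: they have to be found in the camera images.
- jar: the empty open jar of green glass with an orange seal ring round its neck, about 0.18 kg, loose and standing upright on the table. Round: 58 mm diameter from 4 to 55 mm above its foot, neck 52 mm, 72 mm tall. Origin: centre of the foot's underside, z up. It may stand in any of three places, swapped with the full jar and the bowl
- jar_mouth (a point): centre of the jar's mouth, 72 mm above its foot
- pedestal: fixed pedestal on the stand's base plate: a wooden-topped disc of 50 mm diameter, narrower than the jar, on a thin stem. Origin: on the pedestal's axis, 33 mm below the disc's top face; x and y as the stand's. A thin arm from its foot leads 100 mm to its +y side and carries an upright post with the yellow mark. Its distance from the stand's housing differs each time
- ped_top (a point): centre of the disc's top face, where the jar is to stand, 45 mm above the table; 25 mm radius, flat, no rim. Clear room above it while the chute is home: the chute's front end stays at least 85 mm away
- mark (a point): the yellow mark: middle of a yellow bar (6 mm along x, 36 mm along y, 6 mm high, top 132 mm above the table) on the post, 100 mm to the +y side of the pedestal's axis and level with it in x
- stand: the fixed filling stand: dark base plate 440 by 120 mm, grey housing with an open grey hopper on top. Origin: on the table under the front part of the plate; +x runs back to the housing (x 260 to 380 mm, hopper 110 mm wide, up to 260 mm high). The chute slides out along the stand's -x, roughly towards the robot. The stand's place and yaw differ each time
- chute: the steel chute, a flat box 60 mm wide, 20 mm thick, top 155 mm above the table, sliding out of the housing along the stand's -x by 0 to 160 mm (end stop). Origin: on its top under the knob, axes as the stand's; at home at x = 140 mm, y = 0 of the stand. A spring always pulls it home: 2.5 N at home, 0.5 N more each 10 mm, about 8.5 N at the mark. The pull needed is 105 to 135 mm
- knob (a point): grip point on the red upright round knob on top of the chute: a post of 22 mm diameter, 50 mm tall, standing on the chute's top face on a dark flange of 36 mm diameter and 3 mm height; the point is on its axis 30 mm above that face (185 mm above the table). The hopper's face is 120 mm behind it at home
- pointer (a point): tip region of the red pointer, a bar 6 mm along x that sticks out of the chute's +y side; the point is 80 mm from the chute's middle line, 20 mm ahead (-x) of the knob's axis, 143 mm above the table. It passes 8 mm over the yellow mark; lined up when it has the same stand x as the mark
- outlet (a point): lower end of the orange outlet nozzle (24 mm diameter) under the chute's front, 20 mm ahead (-x) of the knob's axis, 126 mm above the table: it passes 9 mm over the mouth of a jar on the pedestal
- full_jar: bystander: closed amber jar with a steel lid, 72 mm diameter, 100 mm tall, origin centre of the foot
- bowl: bystander: dark bowl with red chillies in it, 104 mm diameter at the rim, 42 mm tall, origin centre of the foot
- spoon: bystander: wooden spoon 220 mm long, lying on the table, its handle towards its -x
Not all that is in view belongs to the job. Of the things that look like the jar, the largest one is meant.

How it is judged (in metres and radians):
On the way, in this order (a step that is already met when the one before it is completed fails the run):
1. the jar stands upright and centred on the pedestal, let go (distance between jar and ped_top below 0.011 m and angle between jar's own z axis and vertical below 0.1 rad and contact force between jar and pedestal above 0.3 N and contact force between jar and the arm below 0.05 N and contact force between jar and the fingers below 0.05 N), for 0.2 s.
2. the chute is held with its pointer at the mark (x of pointer in the frame of pedestal between -0.008 and 0.008 m and contact force between the fingers and chute above 1 N), for 0.3 s.
At the end, for the whole second after the job is handed in: The jar stands upright (within 0.1 rad) on the pedestal within 11 mm of its centre, untouched by the robot and at rest; the fingers still hold the chute (at least 1 N) at rest with its pointer within 8 mm of the mark along the slide, and the outlet within 15 mm of the middle of the jar's mouth (all of step 1 and all of step 2 and linear speed of each of chute, jar below 0.02 m/s and horizontal distance between outlet and jar_mouth below 0.015 m); the arm keeps its last pose, push and grip.
It fails at once if the jar is dropped or thrown (moves faster than 0.4 m/s without the fingers on it) (contact force between jar and the fingers below 0.02 N and linear speed of jar above 0.4 m/s).
It fails at once if the full jar is moved by over 30 mm (distance of full_jar from where it was at the start of the episode above 0.03 m).
It fails at once if the bowl is moved by over 30 mm (distance of bowl from where it was at the start of the episode above 0.03 m).
It fails at once if the spoon is moved by over 30 mm (distance of spoon from where it was at the start of the episode above 0.03 m).
It also fails if it takes over 58 s, if anything falls off the work surface, if the arm or the gripper's body presses on something with over 40 N, if the wrist force passes 120 N, or if a joint passes its speed limit or range.

## Robot

A 6-joint arm with a two-finger parallel gripper is mounted at the origin on the work surface. World frame = base frame: x ahead of the robot, y to its left, z up, the work surface at z = 0. Lengths are in mm, angles in rad, forces in N, time in s.
With the tool pointing down it reaches from about 350 to 1000 mm from the base axis. Payload 7.1 kg.
Tool frame: the origin (TCP) lies at the very end of the fingers, on their centre line; the grasp point (between the pads) lies 19 mm behind it (robot.tcp_to_grasp is the distance from the TCP to the grasp point, in mm); z points along the fingers, y is the line along which they close (so a half turn about z gives the same grasp; the last joint's range is limited). The gripper opens to 85 mm and grips with 20 to 120 N. Pads are 22 mm wide; open, the fingers measure 114 mm over their backs; the gripper's body (76 mm by 85 mm) begins 54 mm behind the grasp point. The pads swing forward as they close: fully open they stand 13 mm farther back than shut.
Start: joints at [-1.29, 0.423, 1.63, -0, 1.089, -0.019], TCP at [184.599, -597.1, 231.319] pointing down, gripper open.
Joint ranges: [-3, 3], [-0.9, 2.11], [0.09, 2.58], [-1.31, 4.45], [0.11, 2.69], [-2.54, 2.54]. Speed limits (rad/s): [2.39, 2.39, 3.01, 3.14, 3.14, 3.14].

## Interface

Orientations are given as a 3x3 rotation matrix whose columns are the frame's x, y, z axes.
In Python, from rig import robot gives the robot as it stands.
- The arm moves only by the tool servo_tool, never from a script. Its argument "plan" is a list that holds one entry, the list of rows, each a list of 5 numbers: the shift along the tool's x, y, z in mm, then the turn about the tool's z in degrees, then the opening, from -1 (shut) to 1 (fully open). In form: [[[tx, ty, tz, yaw, gripper], ...]]. A call has 1 to 12 rows; each row is the pose to reach, as a shift and turn from the pose commanded when the call began, along the tool's axes at that moment; what a row does not reach only later rows make up. A row lasts 1/10 s, in which the tool goes at most 50 mm and 8.59 degrees, less where a joint would pass 70% of its speed; a pose out of reach is approached as far as the arm can. A call with a gripper value outside its range is refused whole. The fingers move at their own pace and stop on an object; "force" is the grip in N (left out, the last holds). Time passes only in rows, so rows that repeat a pose let the fingers close. It gives the time, the measured TCP pose, the force, the opening and the grip force at its end, in the units of the state.
- robot.sense(): the state, without advancing time (a new reading comes with each control period).
- robot.capture(name): name is "scene" or "top" or "wrist"; returns a dict with "frame" (384x512x3 uint8, red, green, blue), "mtx" (3x3 intrinsics, pixels), "k1" (the pictures are not rectified: a ray, as slopes to the right and down, at radius r is drawn at 1 + k1 r^2 times it, then the intrinsics apply), "position" and "attitude" of the camera in the world. Camera axes: x right, y down, z forward; pixel columns grow to the right and rows downward; lengths in mm; the calibration is good to about 2 mm. A picture is of the moment at which its call begins. There is no depth.
- robot.hand_in(): hands the job in; it is judged then, once.
The state is a dict: "t": time; "qpos": joint angles; "joint_velocities": joint speeds; "joint_efforts": joint torques, N m; "tool_pos": TCP position; "orientation": TCP orientation; "ft_force": force on the tool from outside, world axes, zero at the start; "moment": the same for the moment, N m; "finger_gap": opening from 0.0 (shut) to 1.0 (fully open); "grasp_force": force on a finger pad.
Only numpy, scipy, OpenCV 4.12 (cv2) and the standard library are available. Lean on these libraries where they do the work, as an engineer would, in place of code of your own. Each camera call takes 0.05 s, during which the arm holds its last target. There are 200 camera calls.

## Working session

There is one attempt and no reset: what is moved stays moved. The work goes in short steps, Python scripts to look and compute and a tool call to move; the robot and the scene stay as the last step left them, time stands still between calls to the robot, and variables do not carry over. Pictures are saved under pics/ and viewed, at most 10 in all, crops included, and the job is handed in when it is done.

Besides the shell and the picture viewer there is one more tool, called after "Call:" as a command line: name --argument value ..., lists and objects as JSON in quotes. servo_tool: Moves the arm, as the interface text tells. Its arguments: {"type":"object","properties":{"plan":{"type":"array","items":{"type":"array","items":{"type":"array","items":{"type":"number"}}}},"force":{"type":"number"}},"required":["plan"]}

```bash
ls; mkdir -p pics; cat > h.py <<'E'
import numpy as np, cv2, pickle
from rig import robot
def snap(n, f):
    c=robot.capture(n); cv2.imwrite(f'pics/{f}.png', c['frame'][:,:,::-1]); pickle.dump(c,open(f'pics/{f}.pkl','wb')); return c
def load(f): return pickle.load(open(f'pics/{f}.pkl','rb'))
def dist(c): return np.array([c['k1'],0,0,0],float)
def ray(c,uv):
    p=cv2.undistortPoints(np.array([[uv]],float),np.array(c['mtx'],float),dist(c))[0,0]
    return np.array(c['attitude'])@np.array([p[0],p[1],1])
def onz(c,uv,z):
    d=ray(c,uv); o=np.array(c['position']); return o+d*(z-o[2])/d[2]
def proj(c,P):
    A=np.array(c['attitude']); q=(np.atleast_2d(P)-c['position'])@A
    return cv2.projectPoints(q,np.zeros(3),np.zeros(3),np.array(c['mtx'],float),dist(c))[0][:,0]
def crop(f,x0,y0,x1,y1,s,out):
    im=cv2.imread(f'pics/{f}.png')[y0:y1,x0:x1]; cv2.imwrite(f'pics/{out}.png',cv2.resize(im,None,fx=s,fy=s,interpolation=cv2.INTER_CUBIC))
E
python3 - <<'E'
from h import *
for n in('scene','top','wrist'):
    c=snap(n,n+'0'); print(n,np.round(c['position']),np.round(c['attitude'],3).tolist(),c['mtx'],c['k1'])
a=np.vstack([cv2.imread(f'pics/{n}0.png') for n in('scene','top')]);
a=np.hstack([cv2.imread(f'pics/{n}0.png') for n in('scene','top')]);cv2.imwrite('pics/both.png',cv2.resize(a,(800,300)))
print(robot.sense())
E
```

```text
pics
scene [1375. -283.  729.] [[0.376, 0.503, -0.778], [0.927, -0.204, 0.316], [0.0, -0.84, -0.543]] [[384.28945362   0.         256.37607743]
 [  0.         384.28945362 194.90490907]
 [  0.           0.           1.        ]] 0.03837213090395898
top [ 341.   59. 1580.] [[-0.022, -0.992, 0.126], [-1.0, 0.023, 0.005], [-0.007, -0.126, -0.992]] [[498.27895125   0.         260.68752115]
 [  0.         498.27895125 204.07963098]
 [  0.           0.           1.        ]] -0.05846971315552725
wrist [ 266. -571.  371.] [[0.296, -0.903, -0.311], [-0.955, -0.281, -0.095], [-0.002, 0.326, -0.946]] [[276.68138682   0.         255.28431459]
 [  0.         276.68138682 192.74627358]
 [  0.           0.           1.        ]] -0.025642194745748647
{'t': 0.15, 'qpos': array([-1.28999981e+00,  4.23697155e-01,  1.63049612e+00, -1.39221741e-05,
        1.08860785e+00, -1.89903629e-02]), 'joint_velocities': array([-2.43112249e-04, -2.12454477e-03, -3.73773519e-03, -4.51556803e-05,
       -2.31540744e-04, -7.17186162e-04]), 'joint_efforts': array([ 1.70912932e-03, -5.57769907e+01, -2.82017094e+01,  5.75929721e-05,
        4.73313106e-03,  1.26084598e-05]), 'tool_pos': array([ 184.48278758, -596.71117313,  230.71157888]), 'orientation': array([[ 9.55397541e-01,  2.95322568e-01, -3.46743432e-04],
       [ 2.95322772e-01, -9.55396839e-01,  1.15771940e-03],
       [ 1.06230887e-05, -1.20848350e-03, -9.99999270e-01]]), 'ft_force': array([-0.62564113, -0.48481049,  0.10500665]), 'moment': array([-0.03931463,  0.04596162, -0.00242964]), 'grasp_force': 0.0, 'finger_gap': 0.9975723232761641}
```

View pics/top0.png

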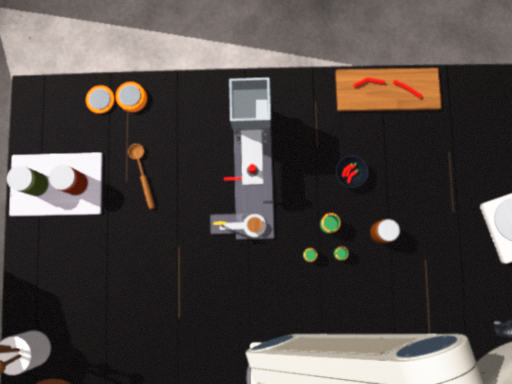

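View pics/scene0.png

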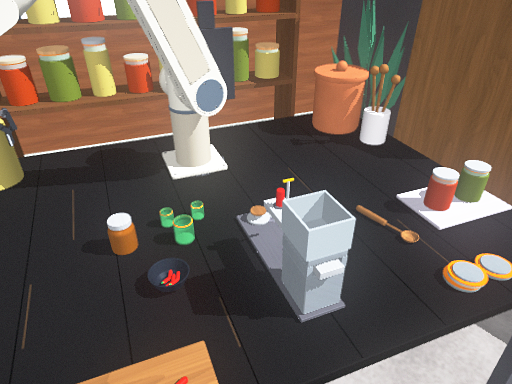

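The top view shows three green glass jars, at about (330,223), (310,255) and (341,254). In the scene view they are at (184,232), (167,217) and (197,210). The jar at top (330,223) looks the largest, so I choose it. The pedestal is near (255,226), the knob near (252,170), the yellow mark near (220,225), the full jar near (385,231) and the bowl near (351,172). I'll check this in a close crop.

```bash
python3 - <<'E'
from h import *
crop('top0',205,120,365,270,5,'t_crop')
crop('scene0',150,170,310,290,5,'s_crop')
E
python3 - <<'E'
import cv2
im=cv2.imread('pics/t_crop.png');print(im.shape);cv2.imwrite('pics/t_crop.png',cv2.resize(im,(640,600)))
E
```

```text
(750, 800, 3)
```

View pics/t_crop.png

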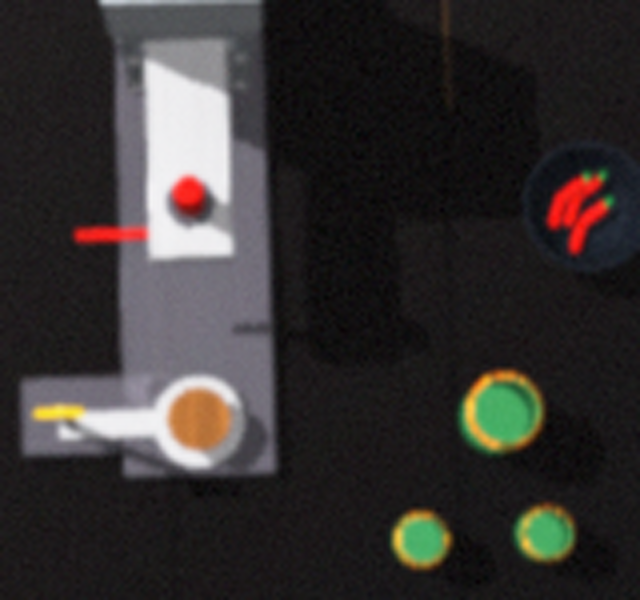

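View pics/s_crop.png

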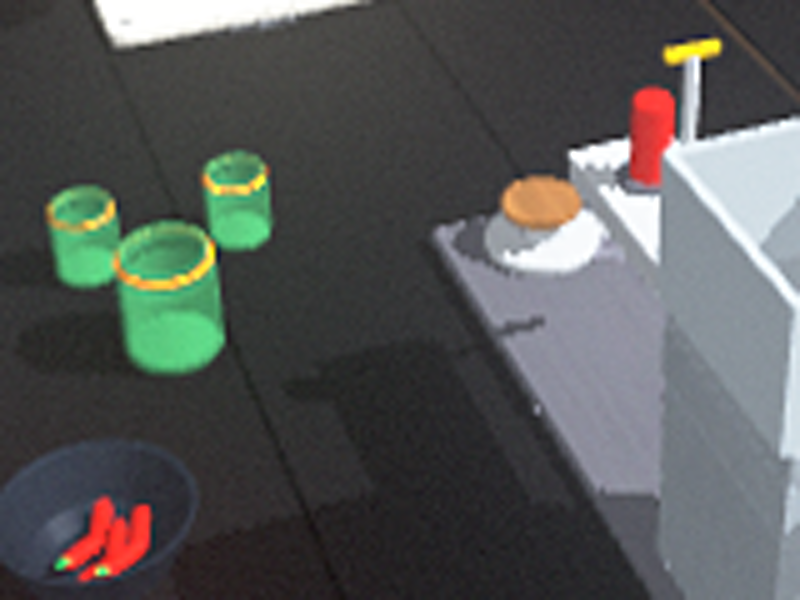

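```bash
cat > m.py <<'E'
from h import *
T,S=load('top0'),load('scene0')
t=lambda x,y:(205+x/4-.0,120+y/4)
s=lambda x,y:(150+x/5,170+y/5)
pts=dict(jar_ring=(60,t(503,411),s(165,262)),ped=(45,t(198,418),s(541,202)),mark=(132,t(58,412),s(692,47)),knobtop=(205,t(189,192),s(654,97)),ptr_root=(146,t(148,235),None),ptr_tip=(146,t(77,235),None))
for k,(z,a,b) in pts.items():
    print(k,np.round(onz(T,a,z)[:2],1), b and np.round(onz(S,b,z)[:2],1))
for nm,uvs,z in (('plate far-right? corners',[(277,472),(124,475),(101,2),(262,2)],12),):
    for u in uvs: print(nm,np.round(onz(T,t(*u),z)[:2],1))
for u in [(233,253),(149,261),(146,62),(231,130)]: print('chute',np.round(onz(T,t(*u),155)[:2],1))
for n,u,z in (('s1',(420,539),45),('s2',(545,533),45),('bowl',(588,207),42)): print(n,np.round(onz(T,t(*u),z)[:2],1))
print('full',onz(T,(388,230),100)[:2])
E
python3 m.py
```

```text
jar_ring [ 471.6 -146.8] [ 472.4 -145.1]
ped [472.9  87. ] [478.9  86.6]
mark [472.1 187.5] [475.9 187.2]
knobtop [618.4  87.2] [623.9  89.4]
ptr_root [599.1 118.9] None
ptr_tip [600.3 170.8] None
plate far-right? corners [431.7  26.4]
plate far-right? corners [432.1 146.7]
plate far-right? corners [816.3 159.4]
plate far-right? corners [813.   28.7]
chute [582.7  57.2]
chute [578.3 118.2]
chute [726.5 117.8]
chute [673.9  56.6]
s1 [375.9 -81.3]
s2 [ 378.2 -177.4]
bowl [ 632.1 -222.5]
full [ 442.41221632 -311.5067706 ]
```

The crop confirms the choice: the jar at top (330.7,222.7) is clearly larger than its two lookalikes. It stands at about (472,-146), and the pedestal is at about (475,87). I'll move above the jar and turn so that the fingers close along world x.

Call:
servo_tool --plan '[[[34,-29,0,-6,1],[68,-58,0,-12,1],[102,-86,0,-18,1],[136,-115,0,-24,1],[170,-144,0,-30,1],[204,-173,0,-36.5,1],[238,-202,0,-42.5,1],[272,-231,0,-48.5,1],[306,-260,0,-55,1],[340,-288,0,-61,1],[374,-317,0,-67,1],[407,-346,0,-73,1]]]' --force 30

```text
t: 1.35
tool_pos: [472.0, -144.6, 231.4]
orientation: [[-0.007, 1.0, 0.0], [1.0, 0.007, -0.0], [-0.0, 0.0, -1.0]]
ft_force: [0.7, -0.2, 0.8]
finger_gap: 1.004
grasp_force: 0.0
```

Call:
servo_tool --plan '[[[0,0,0,0,1],[0,0,0,0,1],[0,0,0,0,1],[0,0,0,0,1]]]'

```text
t: 1.75
tool_pos: [470.6, -147.4, 231.2]
orientation: [[-0.001, 1.0, -0.0], [1.0, 0.001, -0.0], [-0.0, -0.0, -1.0]]
ft_force: [-0.2, 1.0, 0.7]
finger_gap: 1.0
grasp_force: 0.0
```

```bash
python3 - <<'E'
from h import *
c=snap('wrist','w1'); s=robot.sense(); print(s['t'],s['tool_pos'],s['orientation'].round(3).tolist(),c['position'])
cv2.imwrite('pics/w1b.png',cv2.resize(cv2.imread('pics/w1.png'),None,fx=1.5,fy=1.5))
E
```

```text
1.8 [ 470.63108601 -147.39544058  231.27429406] [[-0.001, 1.0, -0.0], [1.0, 0.001, -0.0], [-0.0, -0.0, -1.0]] [471.50279241 -62.20640721 371.78646916]
```

View pics/w1b.png

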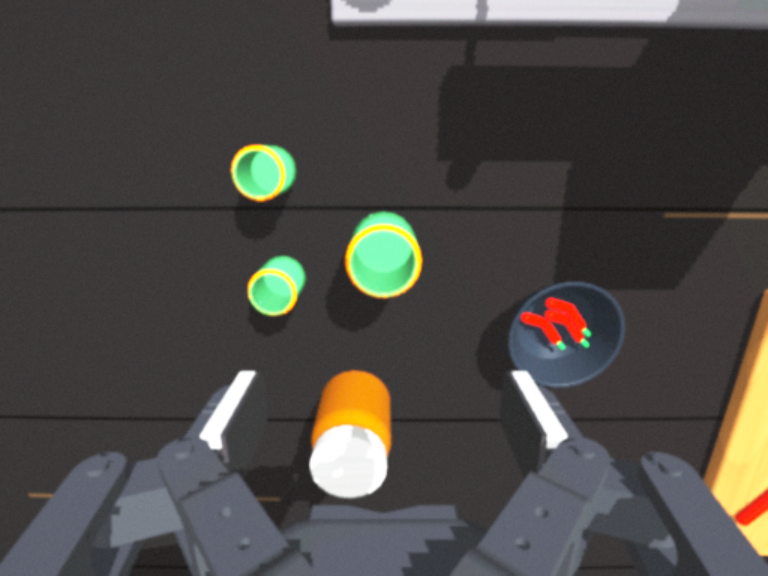

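The wrist view shows the big jar's orange ring centred at (384,261), about 76 px wide, in the 1.5x picture. The fingers are clear of the neighbouring jars.

```bash
python3 - <<'E'
from h import *
c=load('w1')
for z in (60,66,72):
    print(z,[np.round(onz(c,(u/1.5,v/1.5),z)[:2],1).tolist() for u,v in((384,261),(346,260),(422,260),(384,224),(384,298))])
# pedestal: plate front corner
print(onz(c,(332/1.5,24/1.5),12))
for u,v in ((384,212),):print('foot far edge',onz(c,(u/1.5,v/1.5),4))
E
```

```text
60 [[472.6, -146.6], [443.1, -145.8], [502.1, -145.7], [472.5, -117.7], [472.7, -177.2]]
66 [[472.6, -145.0], [443.6, -144.2], [501.5, -144.1], [472.5, -116.7], [472.6, -175.0]]
72 [[472.6, -143.3], [444.2, -142.6], [500.9, -142.5], [472.5, -115.6], [472.6, -172.8]]
[432.86340964  26.37753776  12.        ]
foot far edge [ 472.67532273 -117.06272848    4.        ]
```

Call:
servo_tool --plan '[[[1.4,2,30,0,1],[1.4,2,65,0,1],[1.4,2,100,0,1],[1.4,2,135,0,1],[1.4,2,160,0,1],[1.4,2,180,0,1],[1.4,2,195,0,1],[1.4,2,205,0,1],[1.4,2,211,0,1],[1.4,2,211,0,1],[1.4,2,211,0,1]]]'

```text
t: 2.9
tool_pos: [473.6, -145.2, 20.8]
orientation: [[-0.003, 1.0, 0.001], [1.0, 0.003, -0.0], [-0.0, 0.001, -1.0]]
ft_force: [1.0, -0.1, 0.5]
finger_gap: 1.002
grasp_force: 0.0
```

Call:
servo_tool --plan '[[[0,0,0,0,0.2],[0,0,0,0,0.0],[0,0,0,0,-0.2],[0,0,0,0,-0.4],[0,0,0,0,-1],[0,0,0,0,-1],[0,0,0,0,-1],[0,0,0,0,-1]]]' --force 30

```text
t: 3.7
tool_pos: [473.5, -145.0, 21.0]
orientation: [[-0.003, 1.0, 0.001], [1.0, 0.003, -0.0], [-0.0, 0.001, -1.0]]
ft_force: [-1.5, 1.1, 6.8]
finger_gap: 0.654
grasp_force: 32.0
```

Call:
servo_tool --plan '[[[0,0,-5,0,-1],[0,0,-15,0,-1],[0,0,-30,0,-1],[0,0,-50,0,-1],[0,0,-70,0,-1],[0,0,-90,0,-1],[0,0,-105,0,-1],[0,0,-112,0,-1],[0,0,-115,0,-1],[0,0,-115,0,-1]]]'

```text
t: 4.7
tool_pos: [473.2, -144.9, 135.5]
orientation: [[-0.003, 1.0, 0.0], [1.0, 0.003, -0.0], [-0.0, 0.0, -1.0]]
ft_force: [-0.0, 0.6, -0.4]
finger_gap: 0.656
grasp_force: 32.6
```

```bash
python3 - <<'E'
from h import *
c=snap('wrist','w2'); s=robot.sense(); print(s['t'],s['tool_pos'],s['ft_force'],s['grasp_force'],s['finger_gap'])
cv2.imwrite('pics/w2b.png',cv2.resize(cv2.imread('pics/w2.png'),None,fx=1.5,fy=1.5))
E
```

```text
4.75 [ 472.97699515 -144.81952678  135.02702156] [-0.92627932  0.25297678 -2.08537677] 32.619231640518365 0.6574417559141547
```

View pics/w2b.png

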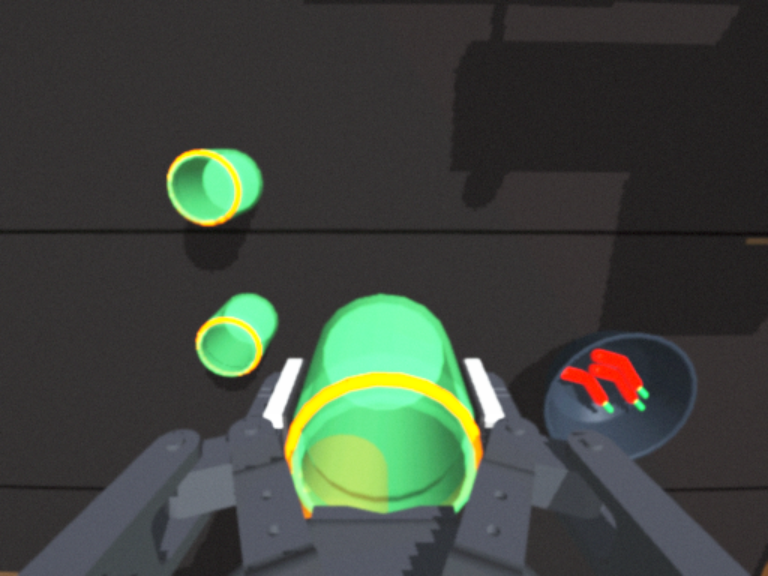

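The jar is held upright with its foot about 114 mm up. I'll move it next to the pedestal and measure the pedestal with the wrist camera.

Call:
servo_tool --plan '[[[8,0,0,0,-1],[22,0,0,0,-1],[40,0,0,0,-1],[60,0,0,0,-1],[80,0,0,0,-1],[100,0,0,0,-1],[116,0,0,0,-1],[126,0,0,0,-1],[130,0,0,0,-1],[130,0,0,0,-1],[130,0,0,0,-1]]]'

```text
t: 5.85
tool_pos: [472.8, -15.1, 135.2]
orientation: [[-0.003, 1.0, -0.0], [1.0, 0.003, -0.0], [-0.0, -0.0, -1.0]]
ft_force: [0.1, -0.0, -1.5]
finger_gap: 0.655
grasp_force: 32.6
```

```bash
python3 - <<'E'
from h import *
c=snap('wrist','w3'); s=robot.sense(); print(s['t'],s['tool_pos'],s['ft_force'],s['grasp_force'],c['position'])
cv2.imwrite('pics/w3b.png',cv2.resize(cv2.imread('pics/w3.png'),None,fx=1.5,fy=1.5))
w2=load('w2'); print('foot far edge w2',onz(w2,(384/1.5,296/1.5),118)-s['tool_pos']*0)
E
```

```text
5.9 [472.88186359 -15.29548643 135.27650336] [ 0.18380899 -0.24416735 -1.44990049] 32.61690974805106 [473.52393128  70.02020838 275.80291359]
foot far edge w2 [ 474.63361004 -117.15756362  118.        ]
```

View pics/w3b.png

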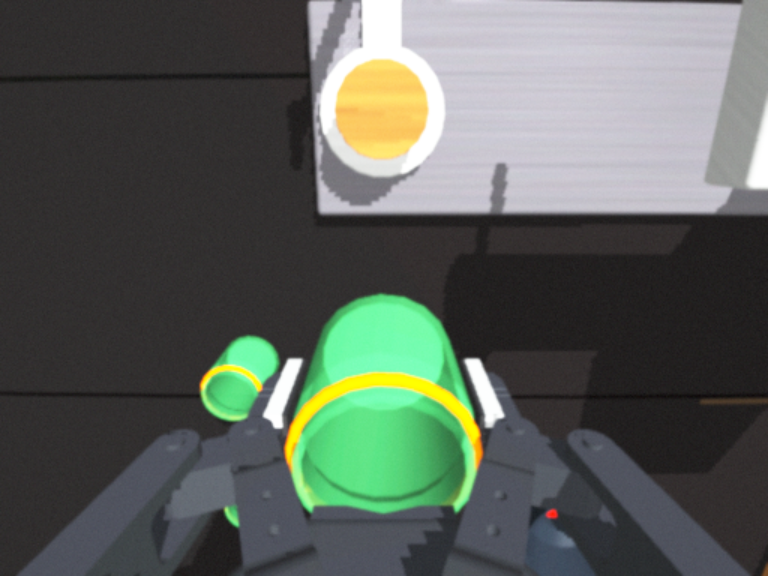

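The pedestal's wooden disc is centred at (382,109) in the 1.5x picture, spanning x 335–429 and y 58–160. The far edge of the jar's foot is at (384,295).

```bash
python3 - <<'E'
from h import *
c=load('w3'); o=lambda u,v,z:np.round(onz(c,(u/1.5,v/1.5),z)[:2],1)
print('ped',o(382,109,45),[o(*p,45).tolist() for p in((335,109),(429,109),(382,58),(382,160))])
print('plate edges', o(312,60,12),o(319,205,12),o(400,214,12),o(750,214,12))
print('jar foot far', o(384,295,118),o(384,295,114),'ring L/R',o(286,450,176),o(482,450,176))
E
```

```text
ped [473.1  88.3] [[449.0, 88.3], [497.3, 88.5], [473.0, 111.9], [473.2, 63.2]]
plate edges [433.2 116.8] [433.6  34.9] [484.7  29.4] [711.2  31.3]
jar foot far [474.3  13.1] [474.3  11.7] ring L/R [445.3 -14.8] [503.2 -14.6]
```

Call:
servo_tool --plan '[[[8,-1,0,0,-1],[22,-1,0,0,-1],[40,-1,0,0,-1],[60,-1,0,0,-1],[78,-1,0,0,-1],[92,-1,0,0,-1],[100,-1,0,0,-1],[104,-1,0,0,-1],[104,-1,0,0,-1],[104,-1,0,0,-1]]]'

```text
t: 6.9
tool_pos: [471.5, 88.8, 135.3]
orientation: [[-0.003, 1.0, -0.0], [1.0, 0.003, -0.0], [-0.0, -0.0, -1.0]]
ft_force: [-0.4, 0.4, -1.1]
finger_gap: 0.659
grasp_force: 32.6
```

Call:
servo_tool --plan '[[[0,0,6,0,-1],[0,0,16,0,-1],[0,0,28,0,-1],[0,0,40,0,-1],[0,0,50,0,-1],[0,0,57,0,-1],[0,0,62,0,-1],[0,0,65,0,-1],[0,0,67,0,-1],[0,0,67,0,-1],[0,0,67,0,-1]]]'

```text
t: 8.0
tool_pos: [471.7, 89.1, 68.6]
orientation: [[-0.003, 1.0, 0.001], [1.0, 0.003, 0.0], [0.0, 0.001, -1.0]]
ft_force: [-0.2, 0.1, -2.0]
finger_gap: 0.656
grasp_force: 32.6
```

```bash
python3 - <<'E'
from h import *
c=snap('scene','s2'); s=robot.sense(); print(s['t'],s['tool_pos'],s['ft_force'],s['grasp_force'])
crop('s2',200,150,320,250,6,'s2b')
E
```

```text
8.05 [471.79206472  89.12962992  68.65360175] [ 0.74162288  0.57942906 -1.46889527] 32.61755299723404
```

View pics/s2b.png

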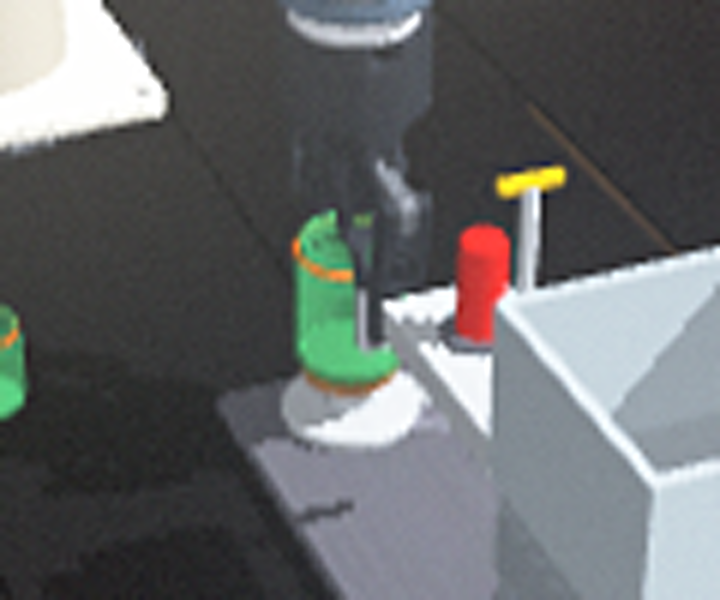

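The scene view shows the jar centred just above the wooden disc, at (345,385) in the crop. I'll lower the last 2–3 mm.

Call:
servo_tool --plan '[[[0,0,0.7,0,-1],[0,0,1.4,0,-1],[0,0,2.0,0,-1],[0,0,2.5,0,-1],[0,0,2.5,0,-1]]]'

```text
t: 8.55
tool_pos: [471.6, 89.1, 66.0]
orientation: [[-0.003, 1.0, 0.0], [1.0, 0.003, 0.0], [0.0, 0.0, -1.0]]
ft_force: [-1.8, -0.0, 1.6]
finger_gap: 0.658
grasp_force: 33.0
```

Call:
servo_tool --plan '[[[0,0,0,0,0.3],[0,0,0,0,0.35],[0,0,0,0,0.4],[0,0,0,0,0.5],[0,0,0,0,0.7],[0,0,0,0,1],[0,0,0,0,1],[0,0,0,0,1],[0,0,0,0,1],[0,0,0,0,1]]]'

```text
t: 9.55
tool_pos: [471.5, 89.0, 65.8]
orientation: [[-0.003, 1.0, -0.0], [1.0, 0.003, 0.0], [0.0, -0.0, -1.0]]
ft_force: [-0.3, 0.2, -0.7]
finger_gap: 0.997
grasp_force: 0.0
```

Call:
servo_tool --plan '[[[0,0,-5,0,1],[0,0,-15,0,1],[0,0,-30,0,1],[0,0,-50,0,1],[0,0,-75,0,1],[0,0,-100,0,1],[0,0,-130,0,1],[0,0,-160,0,1],[0,0,-180,0,1],[0,0,-190,0,1],[0,0,-190,0,1]]]'

```text
t: 10.65
tool_pos: [472.2, 89.2, 257.4]
orientation: [[-0.003, 1.0, 0.003], [1.0, 0.003, 0.001], [0.001, 0.003, -1.0]]
ft_force: [-0.1, 0.3, -0.4]
finger_gap: 1.001
grasp_force: 0.0
```

```bash
python3 - <<'E'
from h import *
c=snap('wrist','w4'); s=robot.sense(); print(s['t'],s['tool_pos'],s['ft_force'],s['grasp_force'],c['position'])
cv2.imwrite('pics/w4b.png',cv2.resize(cv2.imread('pics/w4.png'),None,fx=1.5,fy=1.5))
E
```

```text
10.7 [471.48939174  89.07683075 256.15321491] [-0.15603603 -0.18192185 -0.83234256] 0.0 [472.40663733 174.2437992  398.05374589]
```

View pics/w4b.png

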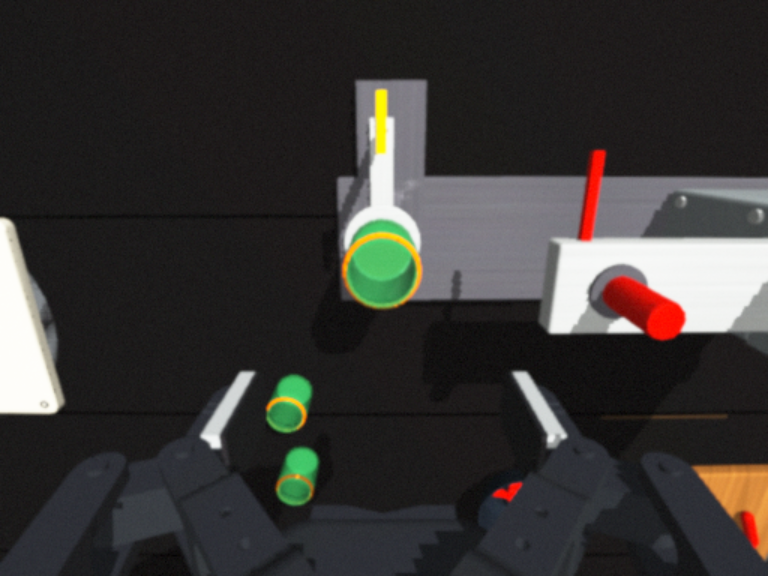

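The jar stands alone on the pedestal. In the 1.5x picture its ring is at (382,270), the yellow bar at (381,121), the knob top at (667,321) and the pointer runs from (598,152) to (585,239).

```bash
python3 - <<'E'
from h import *
c=load('w4'); o=lambda u,v,z:np.round(onz(c,(u/1.5,v/1.5),z)[:2],1)
print('jar',o(382,270,107),o(382,234,107),o(382,307,107),'mark',o(381,121,132),o(381,90,132),o(381,153,132))
print('ptr tip',o(598,152,146),'root',o(585,239,146)); print('knob top',o(667,321,205),'flange',o(618,291,158))
print('chute front corners',o(554,239,155),o(548,333,155))
E
```

```text
jar [473.2  88.9] [473.1 115.5] [473.3  59.9] mark [472.3 188.9] [472.2 205.9] [472.3 170.6]
ptr tip [598.8 172.4] root [599.3 120.8]
knob top [619.3  90.9] flange [619.3  90.8]
chute front corners [575.9 122.6] [580.6  60.9]
```

Call:
servo_tool --plan '[[[0,15,0,0,1],[0,40,0,0,1],[0,65,0,0,1],[0,90,0,0,1],[0.5,115,0,0,1],[0.5,135,0,0,1],[0.5,148,0,0,1],[0.5,148,20,0,1],[0.5,148,45,0,1],[0.5,148,65,0,1],[0.5,148,80,0,1],[0.5,148,87,0,1]]]'

```text
t: 11.9
tool_pos: [618.7, 89.9, 166.5]
orientation: [[-0.003, 1.0, -0.003], [1.0, 0.003, -0.0], [-0.0, -0.003, -1.0]]
ft_force: [0.1, -0.4, 0.9]
finger_gap: 0.999
grasp_force: 0.0
```

Call:
servo_tool --plan '[[[0,0,0,0,0],[0,0,0,0,-0.3],[0,0,0,0,-0.5],[0,0,0,0,-0.7],[0,0,0,0,-1],[0,0,0,0,-1],[0,0,0,0,-1],[0,0,0,0,-1],[0,0,0,0,-1]]]' --force 60

```text
t: 12.8
tool_pos: [620.0, 90.1, 169.9]
orientation: [[-0.003, 1.0, 0.001], [1.0, 0.003, 0.0], [0.0, 0.001, -1.0]]
ft_force: [-1.8, -0.2, 5.6]
finger_gap: 0.242
grasp_force: 58.5
```

Call:
servo_tool --plan '[[[0,-5,0,0,-1],[0,-15,0,0,-1],[0,-28,0,0,-1],[-0.2,-42,0,0,-1],[-0.4,-56,0,0,-1],[-0.6,-70,0,0,-1],[-0.7,-84,0,0,-1],[-0.8,-98,0,0,-1],[-1,-110,0,0,-1],[-1,-119,0,0,-1],[-1,-125,0,0,-1],[-1,-127,0,0,-1]]]'

```text
t: 14.0
tool_pos: [494.4, 89.2, 169.9]
orientation: [[-0.003, 1.0, 0.006], [1.0, 0.003, 0.001], [0.001, 0.006, -1.0]]
ft_force: [9.9, 2.1, 0.2]
finger_gap: 0.24
grasp_force: 59.2
```

Call:
servo_tool --plan '[[[0,0,0,0,-1],[0,0,0,0,-1],[0,0,0,0,-1],[0,0,0,0,-1]]]'

```text
t: 14.4
tool_pos: [494.8, 89.2, 169.9]
orientation: [[-0.003, 1.0, 0.006], [1.0, 0.003, 0.001], [0.001, 0.006, -1.0]]
ft_force: [8.6, 2.2, 2.0]
finger_gap: 0.242
grasp_force: 59.2
```

```bash
python3 - <<'E'
from h import *
c=snap('top','t5'); c2=snap('wrist','w5'); s=robot.sense(); print(s['t'],s['tool_pos'],s['ft_force'],s['grasp_force'],c2['position'])
a=cv2.imread('pics/w5.png')[0:280,150:400]; b=cv2.imread('pics/t5.png')[190:260,200:290]
a=cv2.resize(a,None,fx=2,fy=2,interpolation=cv2.INTER_CUBIC); b=cv2.resize(b,None,fx=3.3,fy=3.3,interpolation=cv2.INTER_CUBIC)
o=np.zeros((560,800,3),np.uint8); o[:,:500]=a; o[:b.shape[0],500:500+b.shape[1]]=b; cv2.imwrite('pics/w5b.png',o); print(b.shape)
E
```

```text
14.5 [494.83638958  89.23367371 169.90885876] [8.1752556  1.85802706 1.55847858] 59.23293113708496 [494.64492381 174.18845825 310.56666188]
(231, 297, 3)
```

View pics/w5b.png

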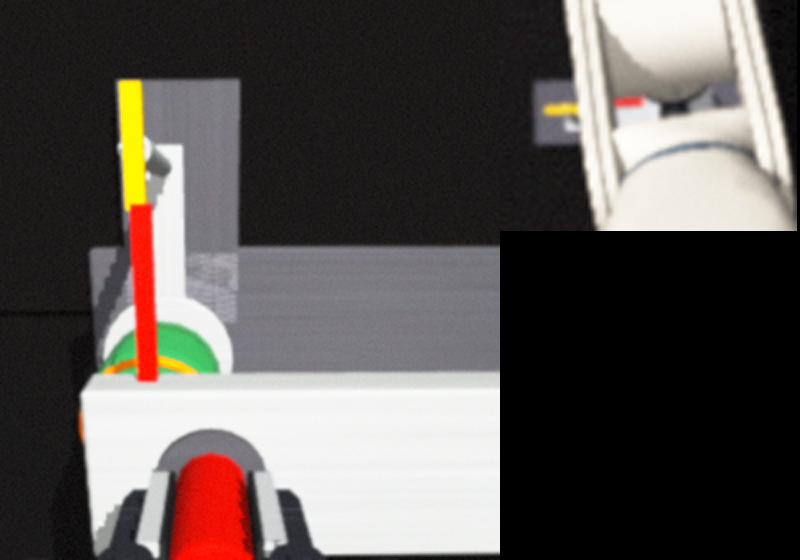

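In the left crop (2x), the pointer tip at (141,207) lies nearly over the near end of the yellow bar at (135,203). I'll work out the remaining gap from these pixels.

```bash
python3 - <<'E'
from h import *
c=load('w5'); o=lambda u,v,z:np.round(onz(c,(150+u/2,v/2),z)[:2],1)
for n,u,v,z in (('ptr tip',141,207,146),('ptr root',147,380,146),('mark near',135,203,132),('mark far',130,80,132)): print(n,o(u,v,z))
E
```

```text
ptr tip [476.  171.2]
ptr root [476.  119.5]
mark near [472.6 172.1]
mark far [472.5 206.1]
```

The pointer is about 3.4 mm short of the mark, so I'll pull 3 mm more.

Call:
servo_tool --plan '[[[0,-1,0,0,-1],[0,-2,0,0,-1],[0,-3,0,0,-1],[0,-3,0,0,-1],[0,-3,0,0,-1],[0,-3,0,0,-1],[0,-3,0,0,-1],[0,-3,0,0,-1],[0,-3,0,0,-1],[0,-3,0,0,-1]]]'

```text
t: 15.5
tool_pos: [491.9, 89.2, 169.9]
orientation: [[-0.003, 1.0, 0.006], [1.0, 0.003, 0.001], [0.001, 0.006, -1.0]]
ft_force: [8.5, 2.4, 0.8]
finger_gap: 0.241
grasp_force: 59.3
```

```bash
python3 - <<'E'
from h import *
c=snap('wrist','w6'); h=cv2.cvtColor(c['frame'],cv2.COLOR_RGB2HSV)
def cen(lo,hi,r0,r1,z):
    m=cv2.inRange(h[r0:r1,195:240],lo,hi); v,u=np.nonzero(m); return len(u),onz(c,(u.mean()+195,v.mean()+r0),z).round(1)
print('ptr',cen((0,150,100),(8,255,255),105,150,146),'mark',cen((22,150,100),(35,255,255),45,98,132))
m=cv2.inRange(h,(40,80,60),(85,255,255)); v,u=np.nonzero(m[150:190,190:270]); print('jar px',len(u),u.min()+190,u.max()+190)
s=robot.sense(); print(s['t'],s['tool_pos'],s['ft_force'],s['grasp_force'],np.abs(s['joint_velocities']).max())
E
```

```text
ptr (495, array([472.6, 158.4, 146. ])) mark (584, array([472.3, 189.6, 132. ]))
jar px 667 203 261
15.55 [491.91011758  89.20554119 169.92400518] [8.38188636 1.68331322 1.652289  ] 59.298532605171204 0.0009856112176754165
```

The pointer (x 472.6) is lined up with the mark (x 472.3), and the arm is still and holding. I'm handing in.

```bash
python3 -c "
from rig import robot
print(robot.hand_in())"
```

```text
the job is handed in; nothing more can be done
None
```

The job is handed in: the green jar stands released on the pedestal, within about 1 mm of its centre by my measurements, and the gripper is holding the chute with its pointer about 0.3 mm from the mark; no verdict came back.

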